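Set the straightedge to a drawer front and lock it down

ROBOT

A 6-joint arm with a two-finger parallel gripper is mounted at the origin on the work surface. World frame = base frame: x ahead of the robot, y to its left, z up, the work surface at z = 0. Lengths are in mm, angles in rad, forces in N, time in s.
With the tool pointing down it reaches from about 300 to 850 mm from the base axis. Payload 5.4 kg.
Tool frame: the origin (TCP) lies between the finger pads; the fingertips stand 19 mm ahead of it and the grasp point (between the pads) is the TCP (bot.tcp_to_tips is the distance from the TCP to the fingertips, in mm); z points along the fingers, y is the line along which they close (so a half turn about z gives the same grasp; the last joint's range is limited). The gripper opens to 85 mm and grips with 20 to 120 N. Pads are 22 mm wide; open, the fingers measure 114 mm over their backs; the gripper's body (76 mm by 85 mm) begins 54 mm behind the grasp point. The pads swing forward as they close: fully open they stand 13 mm farther back than shut.
Start: joints at [-1.557, 0.158, 1.597, -0, 1.386, -0.21], TCP at [127.591, -560.649, 250.299] pointing down, gripper open.
Joint ranges: [-2.91, 2.91], [-0.94, 2.29], [0.18, 2.7], [-1.29, 4.43], [0.17, 2.64], [-3, 3]. Speed limits (rad/s): [2.57, 2.57, 3.14, 3.14, 3.14, 3.14].

INTERFACE

Orientations are given as a unit quaternion [x, y, z, w].
In Python, from bench import bot, snapshot, camera_info gives the robot as it stands.
- The arm moves only by the tool carry_out, never from a script. Its argument "deltas" is a list of rows, each an object of numbers: "dx", "dy", "dz": the shift along the tool's x, y, z in m; "ax", "ay", "az": the turn, a rotation vector about the tool's x, y, z in rad. In form: [{"dx": .., "dy": .., "dz": .., "ax": .., "ay": .., "az": ..}, ...]. A call has 1 to 10 rows; each row is the pose to reach, as a shift and turn from the pose commanded when the call began, along the tool's axes at that moment; what a row does not reach only later rows make up. A row lasts 1/12 s, in which the tool goes at most 41.7 mm and 7.16 degrees, less where a joint would pass 70% of its speed; a pose out of reach is approached as far as the arm can. A call with a gripper value outside its range is refused whole. "grip" is the closure, from -1 (fully open) to 1 (shut), set as the call begins (left out, the last holds). The fingers move at their own pace and stop on an object; "squeeze" is the grip in N (left out, the last holds). Time passes only in rows, so rows that repeat a pose let the fingers close. It gives the time, the measured TCP pose, the force, the opening and the grip force at its end, in the units of the state.
- bot.state(): the state, without advancing time (a new reading comes with each control period).
- snapshot(name): name is "scene" or "side" or "wrist"; returns (picture, depth): 480x640x3 uint8, red, green, blue; 480x640 float32, mm along the optical axis (not along the pixel's ray), 0 where there is no reading.
- camera_info(name): a dict with "camera_matrix" (3x3 intrinsics, pixels), "camera_from_world" (4x4, takes a point from world to camera coordinates). Camera axes: x right, y up, looking along -z (the intrinsics and any distortion apply to the point x, -y, -z); pixel columns grow to the right and rows downward; lengths in mm; the calibration is good to about 2 mm. A picture is of the moment at which its call begins: read the wrist's pose just before it. camera_info takes no time and is no camera call; for the wrist camera it gives the pose at the moment of the call.
- bot.hand_in(): hands the job in; it is judged then, once.
The state is a dict: "time": time; "joint_pos": joint angles; "joint_vel": joint speeds; "effort": joint torques, N m; "position": TCP position; "orientation": TCP orientation; "contact_force": force on the tool from outside, world axes, zero at the start; "moment": the same for the moment, N m; "width": opening from 0.0 (shut) to 1.0 (fully open); "grip_force": force on a finger pad.
Only numpy, scipy, OpenCV 4.12 (cv2) and the standard library are available. Lean on these libraries where they do the work, as an engineer would, in place of code of your own. Each camera call takes 0.05 s, during which the arm holds its last target. There are 200 camera calls.

TASK

The drawer front on the marking board is about to be marked for its new knobs. Slide the aluminium straightedge up so that its graduated edge lies flush along the drawer front's near edge, flat on the board and still midway between the two red turnbuttons, and do not shove the drawer front out of its place. Then turn both turnbuttons fully across the ends of the straightedge, leaving the knobs and the other things on the table where they are.

Things in the scene. Friction and masses are not known exactly. Their poses are not given: they have to be found in the camera images.
- board: Plywood marking board, fixed, 310 (x) x 420 (y) x 12 mm thick; origin at the centre of its underside on the table, z up; its -x side faces the robot. Its top is 12 mm above the table. The two turnbutton posts (18 mm across) stand on it at x -32, y +175 and -175 mm.
- drawer_front: Dark wood drawer front lying loose on the board, 140 (x) x 300 (y) x 19 mm thick, about 0.95 kg, held by its weight only (a sideways push of more than some 5 N shifts it); origin at the centre of its underside. Its near edge is the long plain -x face. More than 10 mm of shift is too much.
- front_edge (a point): Middle of the lower border of the drawer front's near face; axes of the drawer front (x into the wood, y along the edge).
- straightedge: Loose aluminium straightedge, 35 (x) x 280 (y) x 10 mm, about 0.26 kg, flat on the board on the robot's side of the drawer front; origin at the centre of its underside, y along its length. The +x long edge is the graduated one. A yellow finger rib on it is 12 mm wide (x -12 to 0), 120 mm long (centred), its top 24 mm above the underside.
- edge_left (a point): +y end of the straightedge's graduated (+x) edge, at its underside.
- edge_right (a point): -y end of the straightedge's graduated (+x) edge, at its underside.
- left_button (a joint): left turnbutton angle (rad). At 0 its red bar points along the board's -x (open); positive turns it anticlockwise seen from above; at 1.57 it points along the board's -y, across the end of the seated straightedge; it stops at 1.60 (fully across; other stop -0.5). Stays where left; friction 0.04 N m.
- right_button (a joint): right turnbutton angle (rad). At 0 its red bar points along the board's -x (open); positive turns it clockwise seen from above; at 1.57 it points along the board's +y, across the end of the seated straightedge; it stops at 1.60 (fully across; other stop -0.5). Stays where left; friction 0.04 N m.
- left_pivot (a point): Pivot axis of the left turnbutton, at the underside of its bar; axes of the board. The bar is 60 mm long from the pivot, 18 mm wide, 8 mm thick, its underside 12.5 mm above the board's top.
- right_pivot (a point): Pivot axis of the right turnbutton, at the underside of its bar; axes of the board. Same sizes as the left.
- left_peg (a point): Top of the black thumb peg on the left turnbutton: 12 mm across, standing 22 mm above the bar (its top 42.5 mm above the board's top), 48 mm from the pivot.
- right_peg (a point): Top of the black thumb peg on the right turnbutton, same sizes.
- knob_a: Black cabinet knob, 30 mm across, 28 mm high, loose on the drawer front; leave it. Origin at the centre of its foot.
- knob_b: Second black cabinet knob, like the first; leave it.
- mug: Blue mug, 80 mm across, 90 mm high, beside the board; leave it.
- bowl: White bowl, 120 mm across, 55 mm high, beside the board; leave it.
- glue: Yellow glue bottle, 54 mm across, 160 mm high, beside the board; leave it.
- tape: Orange tape measure, 65 x 35 x 60 mm high, beside the board; leave it.
- screwdriver: Red-handled screwdriver, about 200 mm long, lying on the table on the robot's side of the board; leave it.

How it is judged (in metres and radians):
On the way, in this order (a step that is already met when the one before it is completed fails the run):
1. the straightedge lies flush along the drawer front's near edge, flat on the board and midway between the turnbuttons (x of edge_left in the frame of front_edge between -0.002 and 0.002 m and x of edge_right in the frame of front_edge between -0.002 and 0.002 m and z of straightedge in the frame of board below 0.0145 m and angle between straightedge's own z axis and vertical below 0.05 rad and y of straightedge in the frame of board between -0.018 and 0.018 m), for 0.2 s.
2. both turnbuttons are turned across its ends (value of joint each of left_button, right_button above 1.4 rad), for 0.2 s.
At the end, for the whole second after the job is handed in: Both ends of the graduated edge within 2 mm of the drawer front's near face; straightedge flat (underside within 2.5 mm of the board's top, tilt under 0.05 rad), its middle within 18 mm of the board's centre line; both turnbuttons above 1.4 rad; straightedge and drawer front at rest (all of step 1 and all of step 2 and linear speed of each of straightedge, drawer_front below 0.01 m/s); the robot touches nothing.
It fails at once if the drawer front is shoved more than 10 mm from its place (distance of drawer_front from where it was at the start of the episode above 0.01 m).
It fails at once if a bystander is moved by more than 30 mm (distance of any of knob_a, knob_b, mug, bowl, glue, tape, screwdriver from where it was at the start of the episode above 0.03 m).
It also fails if it takes over 69 s, if anything falls off the work surface, if the arm or the gripper's body presses on something with over 40 N, if the wrist force passes 120 N, or if a joint passes its speed limit or range.

## Working session

There is one attempt and no reset: what is moved stays moved. The work goes in short steps, Python scripts to look and compute and a tool call to move; the robot and the scene stay as the last step left them, time stands still between calls to the robot, and variables do not carry over. Pictures are saved under pics/ and viewed, at most 10 in all, crops included, and the job is handed in when it is done.

Besides the shell and the picture viewer there is one more tool, called after "Request:" as name(argument=value, ...), one argument or row to a line, values as JSON. carry_out: Moves the arm, as the interface text tells. Its arguments: {"type":"object","properties":{"deltas":{"type":"array"},"grip":{"type":"number"},"squeeze":{"type":"number"}},"required":["deltas"]}

```bash
mkdir -p pics; ls; python3 - <<'E'
from bench import bot,snapshot,camera_info
import cv2,numpy as np
print(bot.state())
for n in ("scene","side"):
    p,d=snapshot(n); cv2.imwrite(f"pics/{n}0.png",p[:,:,::-1]); np.savez(f"{n}0.npz",p=p,d=d,**camera_info(n))
    print(camera_info(n))
E
```

```text
pics
{'time': 0.0, 'joint_pos': array([-1.55710014e+00,  1.59017517e-01,  1.59825287e+00, -2.15375125e-05,
        1.38619836e+00, -2.10115124e-01]), 'joint_vel': array([-0.00187471,  0.0002181 ,  0.0003055 ,  0.0001988 ,  0.00186641,
       -0.00032452]), 'effort': array([-2.69342658e-03, -3.96004808e+01, -3.31428766e+01, -3.52499219e-04,
        8.59735912e-03, -2.38768536e-06]), 'position': array([ 127.57664557, -560.08186447,  249.32424505]), 'orientation': array([ 9.93744435e-01,  1.11674161e-01,  8.14444078e-05, -9.34567333e-04]), 'contact_force': array([0.60023111, 0.04191399, 0.16444384]), 'moment': array([ 0.0204711 ,  0.0383462 , -0.05816849]), 'grip_force': 0.0, 'width': 1.0013385889330384}
{'camera_matrix': array([[584.26205187,   0.        , 324.71345959],
       [  0.        , 584.26205187, 246.47331354],
       [  0.        ,   0.        ,   1.        ]]), 'camera_from_world': array([[ 7.73606754e-01,  6.33538357e-01,  1.27177132e-02,
        -3.90933606e+02],
       [-4.28418553e-01,  5.08138578e-01,  7.47163121e-01,
         1.78338974e+02],
       [ 4.66894135e-01, -5.83458941e-01,  6.64519022e-01,
        -1.69331098e+03],
       [ 0.00000000e+00,  0.00000000e+00,  0.00000000e+00,
         1.00000000e+00]])}
{'camera_matrix': array([[487.62299026,   0.        , 313.82977936],
       [  0.        , 487.62299026, 240.75901978],
       [  0.        ,   0.        ,   1.        ]]), 'camera_from_world': array([[-9.94605263e-01, -1.03611425e-01,  5.00427206e-03,
         4.81899475e+02],
       [ 7.73362969e-02, -7.08500954e-01,  7.01459546e-01,
        -8.56814976e+01],
       [-6.91336917e-02,  6.98062369e-01,  7.12691702e-01,
        -1.14810136e+03],
       [ 0.00000000e+00,  0.00000000e+00,  0.00000000e+00,
         1.00000000e+00]])}
```

View pics/scene0.png

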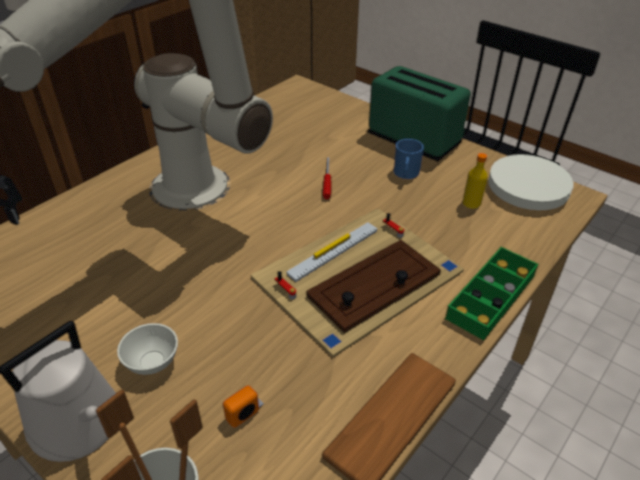

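View pics/side0.png

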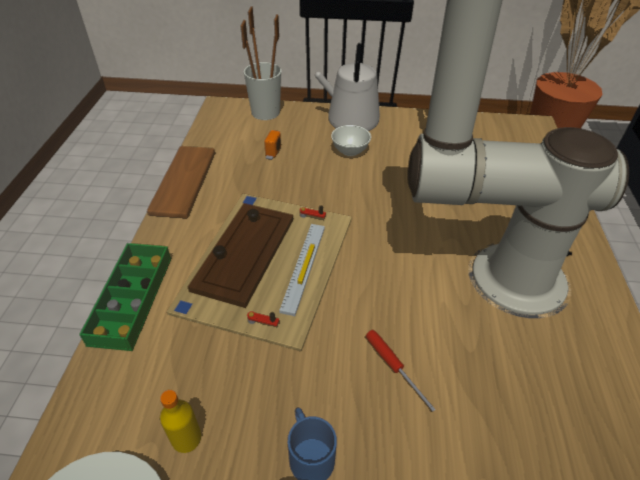

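The pictures show the board with its drawer front, straightedge and two open red turnbuttons. In the side view the board corners are at about (245,198), (350,212), (302,342) and (172,312). The straightedge runs from (318,226) to (288,310).

```bash
cat > h.py <<'E'
import numpy as np
def ray(info,uv,z):
    K=info["camera_matrix"];T=info["camera_from_world"]
    uv=np.atleast_2d(uv).astype(float)
    d=np.c_[(uv[:,0]-K[0,2])/K[0,0],-(uv[:,1]-K[1,2])/K[1,1],-np.ones(len(uv))]@T[:3,:3]
    o=-T[:3,:3].T@T[:3,3]
    return o+d*((np.reshape(z,(-1,1))-o[2])/d[:,2:])
def proj(info,P):
    K=info["camera_matrix"];T=info["camera_from_world"]
    c=np.atleast_2d(P)@T[:3,:3].T+T[:3,3]
    return np.c_[K[0,0]*c[:,0]/-c[:,2]+K[0,2],-K[1,1]*c[:,1]/-c[:,2]+K[1,2]]
E
python3 - <<'E'
import numpy as np
from h import *
np.set_printoptions(suppress=True,precision=1)
s=np.load("side0.npz")
print(ray(s,[(245,198),(350,212),(302,342),(172,312)],12))
print(ray(s,[(318,226),(288,310),(324,209),(274,318)],[22,22,50,50]))
s=np.load("scene0.npz")
print(ray(s,[(253,278),(380,212),(462,268),(332,349)],12))
from bench import camera_info
w=camera_info("wrist");T=w["camera_from_world"];print(w["camera_matrix"],-T[:3,:3].T@T[:3,3],T[:3,:3])
E
```

```text
[[ 693.2 -197.4   12. ]
 [ 406.4 -171.9   12. ]
 [ 484.3  238.7   12. ]
 [ 773.8  193.6   12. ]]
[[ 484.3  -99.    22. ]
 [ 523.   168.6   22. ]
 [ 472.7 -133.7   50. ]
 [ 545.   212.1   50. ]]
[[ 418.3 -164.    12. ]
 [ 503.   240.2   12. ]
 [ 784.4  189.1   12. ]
 [ 696.4 -209.1   12. ]]
[[400.9   0.  315.2]
 [  0.  400.9 245.3]
 [  0.    0.    1. ]] [ 195.7 -544.9  372.1] [[ 0.2 -1.  -0. ]
 [ 0.9  0.2 -0.3]
 [ 0.3  0.1  1. ]]
```

Request:
carry_out(
  deltas=[
    {"dx": 0.032,"dy": -0.026,"dz": -0.003,"az": 0.05},
    {"dx": 0.064,"dy": -0.051,"dz": -0.006,"az": 0.1},
    {"dx": 0.096,"dy": -0.077,"dz": -0.01,"az": 0.15},
    {"dx": 0.128,"dy": -0.102,"dz": -0.015,"az": 0.2},
    {"dx": 0.16,"dy": -0.128,"dz": -0.02,"az": 0.25},
    {"dx": 0.192,"dy": -0.154,"dz": -0.025,"az": 0.3},
    {"dx": 0.224,"dy": -0.179,"dz": -0.03,"az": 0.35},
    {"dx": 0.256,"dy": -0.205,"dz": -0.035,"az": 0.4},
    {"dx": 0.288,"dy": -0.23,"dz": -0.04,"az": 0.42},
    {"dx": 0.32,"dy": -0.256,"dz": -0.05,"az": 0.42},
  ],
  grip=1,
)

```text
schema error: expected keys dx, dy, dz, ax, ay, az
```

Request:
carry_out(
  deltas=[
    {"dx": 0.032,"dy": -0.026,"dz": -0.003,"ax": 0,"ay": 0,"az": 0.05},
    {"dx": 0.064,"dy": -0.051,"dz": -0.006,"ax": 0,"ay": 0,"az": 0.1},
    {"dx": 0.096,"dy": -0.077,"dz": -0.01,"ax": 0,"ay": 0,"az": 0.15},
    {"dx": 0.128,"dy": -0.102,"dz": -0.015,"ax": 0,"ay": 0,"az": 0.2},
    {"dx": 0.16,"dy": -0.128,"dz": -0.02,"ax": 0,"ay": 0,"az": 0.25},
    {"dx": 0.192,"dy": -0.154,"dz": -0.025,"ax": 0,"ay": 0,"az": 0.3},
    {"dx": 0.224,"dy": -0.179,"dz": -0.03,"ax": 0,"ay": 0,"az": 0.35},
    {"dx": 0.256,"dy": -0.205,"dz": -0.035,"ax": 0,"ay": 0,"az": 0.4},
    {"dx": 0.288,"dy": -0.23,"dz": -0.04,"ax": 0,"ay": 0,"az": 0.42},
    {"dx": 0.32,"dy": -0.256,"dz": -0.05,"ax": 0,"ay": 0,"az": 0.42},
  ],
  grip=1,
)

```text
time: 0.93
position: [382.7, -238.3, 299.2]
orientation: [0.995, -0.099, -0.001, -0.001]
contact_force: [0.4, 0.2, -0.6]
width: -0.001
grip_force: 0.0
```

Request:
carry_out(
  deltas=[
    {"dx": 0.019,"dy": -0.037,"dz": 0,"ax": 0,"ay": 0,"az": 0},
    {"dx": 0.038,"dy": -0.074,"dz": 0,"ax": 0,"ay": 0,"az": 0},
    {"dx": 0.057,"dy": -0.11,"dz": 0,"ax": 0,"ay": 0,"az": 0},
    {"dx": 0.076,"dy": -0.147,"dz": 0,"ax": 0,"ay": 0,"az": 0},
    {"dx": 0.095,"dy": -0.184,"dz": 0,"ax": 0,"ay": 0,"az": 0},
    {"dx": 0.114,"dy": -0.22,"dz": 0,"ax": 0,"ay": 0,"az": 0},
    {"dx": 0.133,"dy": -0.257,"dz": 0,"ax": 0,"ay": 0,"az": 0},
    {"dx": 0.152,"dy": -0.294,"dz": 0,"ax": 0,"ay": 0,"az": 0},
    {"dx": 0.152,"dy": -0.294,"dz": 0,"ax": 0,"ay": 0,"az": 0},
    {"dx": 0.152,"dy": -0.294,"dz": 0,"ax": 0,"ay": 0,"az": 0},
  ],
)

```text
time: 1.77
position: [589.0, 19.9, 298.8]
orientation: [0.995, -0.096, -0.001, 0.0]
contact_force: [-0.8, 0.5, -0.1]
width: 0.004
grip_force: 0.0
```

```bash
python3 - <<'E'
from bench import bot,snapshot,camera_info
import cv2,numpy as np
i=camera_info("wrist")
p,d=snapshot("wrist"); cv2.imwrite("pics/w1.png",p[:,:,::-1]); np.savez("w1.npz",p=p,d=d,**i)
print(bot.state()["position"])
E
```

```text
[588.50449382  18.58249636 299.26130856]
```

View pics/w1.png

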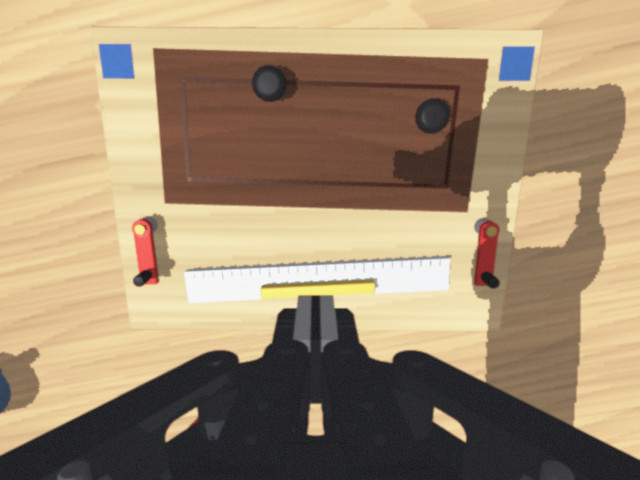

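The wrist view shows the drawer front's near edge from (166,204) to (468,211). The straightedge spans (187,285) to (449,275), slightly skewed. The pivots are at (139,229) and (491,231), with the pegs at the near ends of the bars.

```bash
cat > meas.py <<'E'
import cv2,numpy as np
from h import *
np.set_printoptions(suppress=True,precision=2)
def rect(i,m,z):
    n,l,st,_=cv2.connectedComponentsWithStats(m.astype(np.uint8)); k=1+st[1:,4].argmax()
    c=np.vstack(cv2.findContours((l==k).astype(np.uint8),0,1)[0])[:,0]
    return ray(i,c,z)[:,:2]
def yaxis(r):
    b=cv2.boxPoints(cv2.minAreaRect(r.astype(np.float32))); e=[b[1]-b[0],b[2]-b[1]]
    e=max(e,key=np.linalg.norm); e=e/np.linalg.norm(e); e=e if e[1]>0 else -e
    x=np.array([e[1],-e[0]]); return b.mean(0),x,e,b
def run(f):
    i=np.load(f); p=i["p"].astype(int); hsv=cv2.cvtColor(i["p"],cv2.COLOR_RGB2HSV).astype(int); H,S,V=hsv[...,0],hsv[...,1],hsv[...,2]
    yy=np.arange(480)[:,None]
    d=(V<125)&(S>60)&(p[...,0]>p[...,2]+15)&(yy<260)&(~((H>168)|((H<4)&(S>190))))
    d=cv2.morphologyEx(d.astype(np.uint8),cv2.MORPH_OPEN,np.ones((9,9)))
    s=(S<45)&(V>130)
    out={}
    for n,m,z in (("drawer",d,31),("edge",s,22)):
        r=rect(i,m,z); c,x,y,b=yaxis(r); out[n]=(c,x,y)
        print(n,c,"yaw",np.arctan2(-y[0],y[1]),"sx,sy",np.ptp(r@x),np.ptp(r@y))
    cv2.imwrite("m.png",np.hstack([d*255,s.astype(np.uint8)*255]))
    return i,out
E
python3 - <<'E'
from meas import *
i,o=run("w1.npz")
b=ray(i,[(93,28),(542,30),(500,331),(131,327)],12)[:,:2];print("board",b,b.mean(0)) 
yv=(b[0]+b[3]-b[1]-b[2]);yv/=np.linalg.norm(yv);print("yaw",np.arctan2(-yv[0],yv[1]))
pv=ray(i,[(139,229),(491,231)],32.5)[:,:2];pg=ray(i,[(139,281),(491,281)],54.5)[:,:2]
print("piv",pv,pv.mean(0),"pegs",pg,pg-pv)
x=np.array([yv[1],-yv[0]]);B=np.c_[x,yv]
c0=b.mean(0); print("local piv",(pv-c0)@B,"peg",(pg-c0)@B)
for n in o: print(n,(o[n][0]-c0)@B)
E
```

```text
drawer [653.13   3.44] yaw -0.21601436 sx,sy 136.528523162616 298.28233782032953
edge [507.23  34.23] yaw -0.13852647 sx,sy 39.463185797306664 281.43440552381423
board [[ 785.07  189.74]
 [ 704.47 -215.25]
 [ 402.84 -157.03]
 [ 487.59  251.5 ]] [594.99  17.24]
yaw -0.20050600247323885
piv [[ 598.05  197.23]
 [ 528.8  -147.33]] [563.42  24.95] pegs [[ 551.34  202.69]
 [ 485.52 -134.99]] [[-46.71   5.45]
 [-43.28  12.34]]
local piv [[ -32.85  177.  ]
 [ -32.09 -174.45]] peg [[ -79.72  173.03]
 [ -76.96 -170.99]]
drawer [59.72 -1.94]
edge [-89.39  -0.83]
```

```bash
cp m.png pics/m1.png; python3 -c "
import cv2;m=cv2.imread('m.png');cv2.imwrite('pics/m1.png',cv2.resize(m,(800,300)))"
```

```text
(no output)
```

View pics/m1.png

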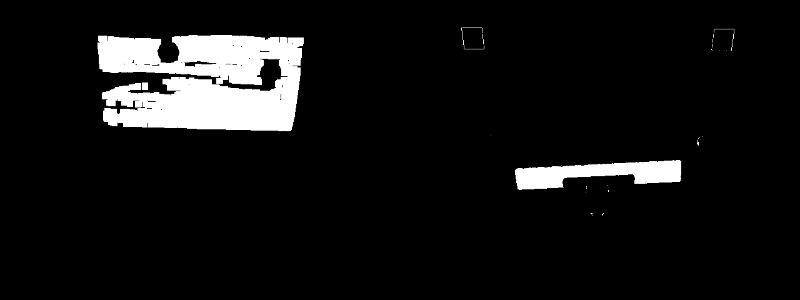

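```bash
cat >> meas.py <<'E'
def edgeline(i,lo,hi,v0,v1,z,sign,chan=None):
    # sub-pixel strongest vertical gradient per column between guessed line ends; sign=+1 brightening downward
    g=cv2.GaussianBlur(i["p"].astype(np.float32).mean(2),(0,0),1); gy=np.gradient(g,axis=0)*sign
    pts=[]
    for u in range(lo[0],hi[0]):
        v=int(round(lo[1]+(hi[1]-lo[1])*(u-lo[0])/(hi[0]-lo[0])))
        w=np.clip(gy[v+v0:v+v1+1,u],0,None); k=w.argmax(); a=slice(max(k-2,0),k+3)
        if w[k]>4: pts.append((u,v+v0+(w[a]*np.arange(len(w))[a]).sum()/w[a].sum()))
    P=ray(i,pts,z)[:,:2].astype(np.float32)
    vx,vy,x0,y0=cv2.fitLine(P,cv2.DIST_HUBER,0,0.01,0.01).ravel()
    y=np.array([vx,vy]); y=y if y[1]>0 else -y
    r=(P-[x0,y0])@[y[1],-y[0]]
    print("line pt",np.array([x0,y0]),"yaw",round(float(np.arctan2(-y[0],y[1])),4),"rms",r.std(),len(P))
    return np.array([x0,y0]),y
E
python3 - <<'E'
from meas import *
i=np.load("w1.npz")
p,y=edgeline(i,(175,204),(460,211),-5,5,31,1)
q,y2=edgeline(i,(190,270),(448,257),-5,5,22,1)
q3,y3=edgeline(i,(190,270),(448,257),-5,5,22,-1)
x=np.array([y[1],-y[0]]);
e=ray(i,[(187,286),(449,274)],22)[:,:2]
b=ray(i,[(186,269),(450,257)],22)[:,:2]
print("corners",e,b,np.linalg.norm(b[0]-b[1]),"gap to drawer",(p-b)@x)
yb=ray(i,[(261,291),(376,285)],36); print("rib mid",yb,yb.mean(0))
from bench import bot;s=bot.state();print(s["joint_pos"],s["position"],s["orientation"])
E
```

```text
line pt [584.05  13.16] yaw -0.2219 rms 0.12802558 285
line pt [523.36  29.37] yaw -0.1396 rms 0.095438644 258
line pt [527.72  28.53] yaw -0.1398 rms 0.2705872 258
corners [[ 526.64  171.53]
 [ 486.71 -104.46]] [[ 545.38  167.22]
 [ 505.38 -107.39]] 277.50153929420566 gap to drawer [71.62 50.21]
rib mid [[511.24  92.17  36.  ]
 [495.07 -25.58  36.  ]] [503.15  33.3   36.  ]
[-0.17  0.17  1.49 -0.    1.49  1.59] [588.5   18.58 299.26] [ 1.  -0.1 -0.   0. ]
```

Request:
carry_out(
  deltas=[
    {"dx": -0.02,"dy": 0,"dz": 0.015,"ax": 0,"ay": 0,"az": -0.12},
    {"dx": -0.04,"dy": 0,"dz": 0.03,"ax": 0,"ay": 0,"az": -0.24},
    {"dx": -0.06,"dy": 0,"dz": 0.045,"ax": 0,"ay": 0,"az": -0.36},
    {"dx": -0.08,"dy": 0.002,"dz": 0.06,"ax": 0,"ay": 0,"az": -0.48},
    {"dx": -0.09,"dy": 0.0036,"dz": 0.08,"ax": 0,"ay": 0,"az": -0.6},
    {"dx": -0.09,"dy": 0.0036,"dz": 0.1,"ax": 0,"ay": 0,"az": -0.72},
    {"dx": -0.09,"dy": 0.0036,"dz": 0.12,"ax": 0,"ay": 0,"az": -0.84},
    {"dx": -0.09,"dy": 0.0036,"dz": 0.14,"ax": 0,"ay": 0,"az": -0.96},
    {"dx": -0.09,"dy": 0.0036,"dz": 0.16,"ax": 0,"ay": 0,"az": -1.08},
    {"dx": -0.09,"dy": 0.0036,"dz": 0.18,"ax": 0,"ay": 0,"az": -1.2},
  ],
  grip=-0.1,
)

```text
time: 2.65
position: [499.1, 30.7, 119.6]
orientation: [0.876, 0.483, 0.0, 0.0]
contact_force: [-0.4, -0.8, 0.1]
width: 0.545
grip_force: 0.0
```

Request:
carry_out(
  deltas=[
    {"dx": 0,"dy": 0,"dz": 0,"ax": 0,"ay": 0,"az": -0.12},
    {"dx": 0,"dy": 0,"dz": 0,"ax": 0,"ay": 0,"az": -0.24},
    {"dx": 0,"dy": 0,"dz": 0,"ax": 0,"ay": 0,"az": -0.36},
    {"dx": 0,"dy": 0,"dz": 0,"ax": 0,"ay": 0,"az": -0.427},
    {"dx": 0,"dy": 0,"dz": 0,"ax": 0,"ay": 0,"az": -0.427},
    {"dx": 0,"dy": 0,"dz": 0,"ax": 0,"ay": 0,"az": -0.427},
  ],
)

```text
time: 3.15
position: [499.4, 31.1, 120.3]
orientation: [0.756, 0.654, -0.0, 0.0]
contact_force: [-0.4, -0.4, -0.2]
width: 0.551
grip_force: 0.0
```

```bash
python3 - <<'E'
from bench import bot,snapshot,camera_info
import cv2,numpy as np
s=bot.state();q=s["orientation"];print(s["position"],q,"yaw",2*np.arctan2(q[1],q[0]),s["joint_pos"],s["width"])
i=camera_info("wrist")
p,d=snapshot("wrist"); cv2.imwrite("pics/w2.png",p[:,:,::-1]); np.savez("w2.npz",p=p,d=d,**i)
E
```

```text
[499.3553504   31.12957205 120.33632891] [ 7.56065775e-01  6.54495621e-01 -1.35887035e-05  1.61323971e-04] yaw 1.4270306586927357 [-1.79608824e-01  1.10798686e-01  1.92318568e+00 -2.49814841e-04
  1.10737399e+00 -3.57315114e-02] 0.5506136429815618
```

View pics/w2.png

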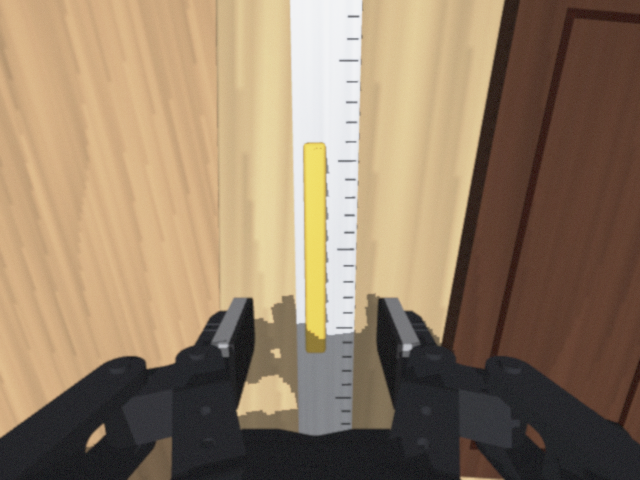

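The rib runs from (315,145) to (315,352), between the open fingers, with the drawer edge at the right. I'll check where the rib lies against the TCP.

```bash
python3 - <<'E'
from meas import *
i=np.load("w2.npz")
print("proj tcp ground",proj(i,[499.4,31.1,36]))
r=ray(i,[(304,145),(326,145),(306,352),(326,352)],36);print(r,r.mean(0))
print(ray(i,[(360,60),(352,400),(292,60),(298,400)],22))
a=ray(i,[(487,160),(447,330)],31);print(a); 
e=a[0]-a[1];print(np.arctan2(-e[0],e[1]))
e=ray(i,[(313,145),(315,350)],36);e=e[0]-e[1];print(np.arctan2(-e[0],e[1]))
E
```

```text
proj tcp ground [[314.88 264.  ]]
[[503.01  94.11  36.  ]
 [513.92  92.53  36.  ]
 [486.57 -21.53  36.  ]
 [498.08 -23.19  36.  ]] [500.39  35.48  36.  ]
[[536.94 130.96  22.  ]
 [509.16 -68.43  22.  ]
 [502.85 135.89  22.  ]
 [474.72 -63.44  22.  ]]
[[595.64  72.93  31.  ]
 [569.88 -21.94  31.  ]]
-0.2651910239446941
-0.13496446683438065
```

```bash
python3 - <<'E'
from meas import *
i=np.load("w2.npz")
g=cv2.GaussianBlur(i["p"].astype(np.float32).mean(2),(0,0),1); gx=-np.gradient(g,axis=1)
pts=[]
for v in range(10,280):
    u=int(503-48*v/290); w=gx[v,u-14:u+15].clip(0); k=w.argmax(); a=slice(max(k-2,0),k+3)
    pts.append((u-14+(w[a]*np.arange(29)[a]).sum()/w[a].sum(),v))
print(pts[0],pts[-1])
P=ray(i,pts,12)[:,:2].astype(np.float32)
vx,vy,x0,y0=cv2.fitLine(P,cv2.DIST_HUBER,0,.01,.01).ravel()
y=np.array([vx,vy])*np.sign(vy);x=np.array([y[1],-y[0]]);print(x0,y0,"yaw",np.arctan2(-y[0],y[1]),((P-[x0,y0])@x).std())
print("vs line1", (np.array([584.05,13.16])-[x0,y0])@x)
E
```

```text
(np.float64(502.15105206287944), 10) (np.float64(452.9322310078705), 279)
599.7737 85.98021 yaw -0.22089739 0.06310209
vs line1 0.6136788074758733
```

Request:
carry_out(
  deltas=[
    {"dx": 0.002,"dy": 0,"dz": 0.03,"ax": 0,"ay": 0,"az": 0},
    {"dx": 0.002,"dy": 0,"dz": 0.055,"ax": 0,"ay": 0,"az": 0},
    {"dx": 0.002,"dy": 0,"dz": 0.068,"ax": 0,"ay": 0,"az": 0},
    {"dx": 0.002,"dy": 0,"dz": 0.075,"ax": 0,"ay": 0,"az": 0},
    {"dx": 0.002,"dy": 0,"dz": 0.075,"ax": 0,"ay": 0,"az": 0},
    {"dx": 0.002,"dy": 0,"dz": 0.075,"ax": 0,"ay": 0,"az": 0},
  ],
)

```text
time: 3.7
position: [500.4, 33.9, 45.6]
orientation: [0.755, 0.656, 0.0, 0.0]
contact_force: [0.5, 0.8, 0.3]
width: 0.547
grip_force: 0.0
```

Request:
carry_out(
  deltas=[
    {"dx": 0,"dy": 0,"dz": 0,"ax": 0,"ay": 0,"az": 0},
    {"dx": 0,"dy": 0,"dz": 0,"ax": 0,"ay": 0,"az": 0},
    {"dx": 0,"dy": 0,"dz": 0,"ax": 0,"ay": 0,"az": 0},
    {"dx": 0,"dy": 0,"dz": 0,"ax": 0,"ay": 0,"az": 0},
    {"dx": 0,"dy": 0,"dz": 0,"ax": 0,"ay": 0,"az": 0},
    {"dx": 0,"dy": 0,"dz": 0,"ax": 0,"ay": 0,"az": 0},
  ],
  grip=1,
  squeeze=30,
)

```text
time: 4.2
position: [500.9, 34.0, 46.3]
orientation: [0.755, 0.656, 0.001, 0.001]
contact_force: [-0.4, -0.2, 6.4]
width: 0.125
grip_force: 31.8
```

Request:
carry_out(
  deltas=[
    {"dx": 0,"dy": 0.004,"dz": 0,"ax": 0,"ay": 0,"az": 0.01},
    {"dx": 0,"dy": 0.012,"dz": 0,"ax": 0,"ay": 0,"az": 0.02},
    {"dx": 0,"dy": 0.02,"dz": 0,"ax": 0,"ay": 0,"az": 0.03},
    {"dx": 0,"dy": 0.028,"dz": 0,"ax": 0,"ay": 0,"az": 0.045},
    {"dx": 0,"dy": 0.036,"dz": 0,"ax": 0,"ay": 0,"az": 0.06},
    {"dx": 0,"dy": 0.044,"dz": 0,"ax": 0,"ay": 0,"az": 0.07},
    {"dx": 0,"dy": 0.05,"dz": 0,"ax": 0,"ay": 0,"az": 0.082},
    {"dx": 0,"dy": 0.055,"dz": 0,"ax": 0,"ay": 0,"az": 0.082},
    {"dx": 0,"dy": 0.0577,"dz": 0,"ax": 0,"ay": 0,"az": 0.082},
    {"dx": 0,"dy": 0.0577,"dz": 0,"ax": 0,"ay": 0,"az": 0.082},
  ],
)

```text
time: 5.03
position: [557.0, 26.3, 46.3]
orientation: [0.781, 0.625, -0.001, -0.001]
contact_force: [-6.2, 1.4, 10.0]
width: 0.126
grip_force: 32.3
```

Request:
carry_out(
  deltas=[
    {"dx": 0,"dy": 0,"dz": 0,"ax": 0,"ay": 0,"az": 0},
    {"dx": 0,"dy": 0,"dz": 0,"ax": 0,"ay": 0,"az": 0},
  ],
)

```text
time: 5.2
position: [557.0, 26.3, 46.2]
orientation: [0.781, 0.625, -0.0, -0.0]
contact_force: [-5.0, 0.7, 10.3]
width: 0.126
grip_force: 32.2
```

```bash
python3 - <<'E'
from bench import bot,snapshot,camera_info
import cv2,numpy as np
s=bot.state();q=s["orientation"];print(s["position"],"yaw",2*np.arctan2(q[1],q[0]),s["contact_force"],s["moment"])
i=camera_info("wrist")
p,d=snapshot("wrist"); cv2.imwrite("pics/w3.png",p[:,:,::-1]); np.savez("w3.npz",p=p,d=d,**i)
E
```

```text
[556.97376927  26.26070341  46.23926449] yaw 1.349076426293164 [-5.0492966   0.72475733 10.26559306] [0.05182101 0.87239851 0.00187514]
```

View pics/w3.png

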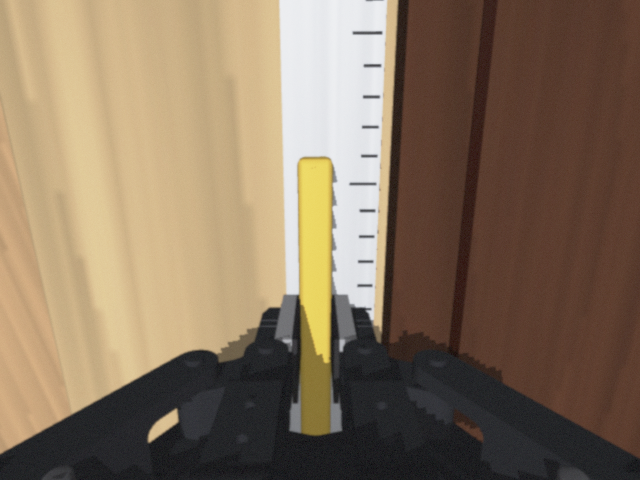

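The wrist view shows the straightedge's graduated edge at u≈385 and the drawer face's foot at u≈393. A thin wooden gap is left between them. I'll measure gap and angle.

```bash
cat > gap.py <<'E'
from meas import *
import sys
def fit(P):
    P=P.astype(np.float32);vx,vy,x0,y0=cv2.fitLine(P,cv2.DIST_HUBER,0,.01,.01).ravel()
    y=np.array([vx,vy])*np.sign(vy);x=np.array([y[1],-y[0]])
    return np.array([x0,y0]),x,y,((P-[x0,y0])@x).std()
def gap(f,v0,v1):
    i=np.load(f); hsv=cv2.cvtColor(i["p"],cv2.COLOR_RGB2HSV).astype(np.float32); S=hsv[...,1]; g=i["p"].astype(np.float32).mean(2)
    A,B=[],[]
    for v in range(v0,v1):
        w=g[v,330:440]; k=next((k for k in range(2,108) if w[k]<110 and w[k+1]<90 and w[k+2]<90 and S[v,330+k+2]>60),None)
        if k is None: continue
        # subpixel of dark crossing at 110
        u=330+k-(110-w[k])/(w[k-1]-w[k]+1e-6); B.append((u,v))
        s=S[v,330:330+k+1]; j=len(s)-1
        m=[t for t in range(len(s)-1) if s[t]<45]
        if m:
            t=m[-1]; A.append((330+t+(60-s[t])/(s[t+1]-s[t]+1e-6),v))
    pa=fit(ray(i,A,22)[:,:2]);pb=fit(ray(i,B,12)[:,:2])
    print("A",A[0],A[-1],"B",B[0],B[-1])
    for n,p in(("edge",pa),("drawer",pb)): print(n,p[0],"yaw %.4f rms %.2f"%(np.arctan2(-p[2][0],p[2][1]),p[3]))
    for t in (140,-140):
        q=pa[0]+pa[2]*t; # not centred; report at fixed offsets from (557,26)
        base=np.array([580.,21.]);
        L=lambda p:(base+pb[2]*t-p[0])@p[1]
        print("gap at",t,L(pa)-L(pb))
if __name__=="__main__": gap(sys.argv[1],int(sys.argv[2]),int(sys.argv[3]))
E
python3 gap.py w3.npz 5 270
```

```text
A (np.float32(387.0), 5) (np.float32(375.98148), 269) B (np.float32(397.35367), 5) (np.float32(384.37234), 269)
edge [594.62  85.72] yaw -0.2190 rms 0.03
drawer [599.54  84.38] yaw -0.2207 rms 0.03
gap at 140 5.224364279992528
gap at -140 4.746984009730454
```

Request:
carry_out(
  deltas=[
    {"dx": 0,"dy": 0.001,"dz": 0,"ax": 0,"ay": 0,"az": 0.0017},
    {"dx": 0,"dy": 0.002,"dz": 0,"ax": 0,"ay": 0,"az": 0.0017},
    {"dx": 0,"dy": 0.003,"dz": 0,"ax": 0,"ay": 0,"az": 0.0017},
    {"dx": 0,"dy": 0.004,"dz": 0,"ax": 0,"ay": 0,"az": 0.0017},
  ],
)

```text
time: 5.58
position: [559.8, 25.7, 46.3]
orientation: [0.781, 0.624, -0.001, -0.002]
contact_force: [-9.6, 1.5, 13.7]
width: 0.129
grip_force: 32.7
```

Request:
carry_out(
  deltas=[
    {"dx": 0,"dy": 0.0003,"dz": 0,"ax": 0,"ay": 0,"az": 0},
    {"dx": 0,"dy": 0.0006,"dz": 0,"ax": 0,"ay": 0,"az": 0},
  ],
)

```text
time: 5.75
position: [560.4, 25.6, 46.2]
orientation: [0.781, 0.624, -0.001, -0.002]
contact_force: [-9.8, 1.6, 14.1]
width: 0.126
grip_force: 32.8
```

Request:
carry_out(
  deltas=[
    {"dx": 0,"dy": 0.0003,"dz": 0,"ax": 0,"ay": 0,"az": 0},
    {"dx": 0,"dy": 0.0006,"dz": 0,"ax": 0,"ay": 0,"az": 0},
  ],
)

```text
time: 5.92
position: [560.9, 25.5, 46.2]
orientation: [0.781, 0.624, -0.001, -0.002]
contact_force: [-9.4, 2.5, 14.0]
width: 0.129
grip_force: 32.8
```

```bash
python3 - <<'E'
from bench import bot,snapshot,camera_info
import cv2,numpy as np
s=bot.state();q=s["orientation"];print(s["position"],"yaw",2*np.arctan2(q[1],q[0]),s["contact_force"],s["moment"])
i=camera_info("wrist")
p,d=snapshot("wrist"); cv2.imwrite("pics/w4.png",p[:,:,::-1]); np.savez("w4.npz",p=p,d=d,**i)
E
python3 gap.py w4.npz 5 270
```

```text
[560.94909578  25.50922898  46.24139323] yaw 1.3476005048370234 [-9.35699339  2.50321796 14.01672185] [0.28147913 1.61503429 0.01344292]
A (np.float32(413.0), 5) (np.float32(376.79105), 269) B (np.float32(386.78278), 5) (np.float32(376.02692), 269)
edge [4135.11 -715.23] yaw 1.3479 rms 25.93
drawer [599.98  84.38] yaw -0.2202 rms 0.02
gap at 140 77.86267930831559
gap at -140 -202.13635806464276
```

Request:
carry_out(
  deltas=[
    {"dx": 0,"dy": 0,"dz": -0.0003,"ax": 0,"ay": 0,"az": 0},
    {"dx": 0,"dy": 0,"dz": -0.0006,"ax": 0,"ay": 0,"az": 0},
  ],
)

```text
time: 6.13
position: [561.2, 25.4, 46.3]
orientation: [0.782, 0.624, -0.001, -0.001]
contact_force: [-3.9, 1.0, 4.4]
width: 0.133
grip_force: 31.6
```

Request:
carry_out(
  deltas=[
    {"dx": 0,"dy": 0.0003,"dz": 0,"ax": 0,"ay": 0,"az": 0},
    {"dx": 0,"dy": 0.0005,"dz": 0,"ax": 0,"ay": 0,"az": 0},
  ],
)

```text
time: 6.3
position: [561.7, 25.3, 46.3]
orientation: [0.782, 0.624, -0.001, -0.001]
contact_force: [-7.1, 1.7, 7.8]
width: 0.129
grip_force: 32.1
```

Request:
carry_out(
  deltas=[
    {"dx": 0,"dy": 0.0003,"dz": 0,"ax": 0,"ay": 0,"az": 0},
    {"dx": 0,"dy": 0.0005,"dz": 0,"ax": 0,"ay": 0,"az": 0},
  ],
)

```text
time: 6.47
position: [562.0, 25.2, 46.3]
orientation: [0.782, 0.624, -0.001, -0.001]
contact_force: [-7.7, 1.6, 8.9]
width: 0.125
grip_force: 32.2
```

Request:
carry_out(
  deltas=[
    {"dx": 0,"dy": 0.0003,"dz": 0,"ax": 0,"ay": 0,"az": 0},
    {"dx": 0,"dy": 0.0005,"dz": 0,"ax": 0,"ay": 0,"az": 0},
  ],
)

```text
time: 6.63
position: [562.1, 25.2, 46.3]
orientation: [0.781, 0.624, -0.001, -0.002]
contact_force: [-7.8, 1.4, 11.3]
width: 0.126
grip_force: 32.4
```

Request:
carry_out(
  deltas=[
    {"dx": 0,"dy": 0.0003,"dz": 0,"ax": 0,"ay": 0,"az": 0},
    {"dx": 0,"dy": 0.0006,"dz": 0,"ax": 0,"ay": 0,"az": 0},
  ],
)

```text
time: 6.8
position: [562.2, 25.2, 46.3]
orientation: [0.781, 0.624, -0.002, -0.002]
contact_force: [-11.0, 3.0, 14.0]
width: 0.131
grip_force: 32.8
```

Request:
carry_out(
  deltas=[
    {"dx": 0,"dy": 0.0003,"dz": 0,"ax": 0,"ay": 0,"az": 0},
    {"dx": 0,"dy": 0.0006,"dz": 0,"ax": 0,"ay": 0,"az": 0},
  ],
)

```text
time: 6.97
position: [562.3, 25.2, 46.2]
orientation: [0.781, 0.624, -0.002, -0.003]
contact_force: [-13.8, 2.9, 16.1]
width: 0.132
grip_force: 32.9
```

```bash
python3 - <<'E'
from bench import bot,snapshot,camera_info
import cv2,numpy as np
s=bot.state();q=s["orientation"];print(s["position"],"yaw",2*np.arctan2(q[1],q[0]),s["contact_force"],s["moment"])
i=camera_info("wrist")
p,d=snapshot("wrist"); cv2.imwrite("pics/w5.png",p[:,:,::-1]); np.savez("w5.npz",p=p,d=d,**i)
E
python3 gap.py w5.npz 5 270|grep -v edge
```

```text
[562.25276526  25.19654843  46.24156142] yaw 1.3476427986907626 [-13.75464492   2.89664689  16.05014507] [ 0.42071226  2.20407605 -0.01000259]
A (np.float32(388.0), 5) (np.float32(376.85483), 269) B (np.float32(387.1507), 5) (np.float32(376.02463), 269)
drawer [601.32  84.58] yaw -0.2212 rms 0.03
gap at 140 79.1346799458986
gap at -140 -200.86498499058303
```

View pics/w5.png

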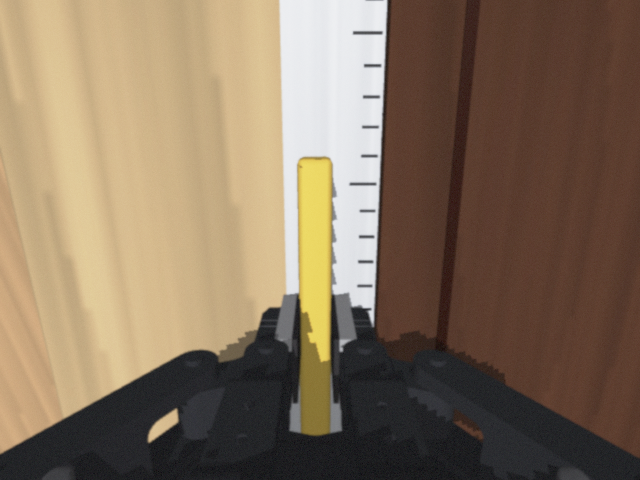

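The straightedge and drawer front now touch along the whole visible edge at u≈380–387, with no gap left. I'll unload before releasing.

Request:
carry_out(
  deltas=[
    {"dx": 0,"dy": 0,"dz": -0.0004,"ax": 0,"ay": 0,"az": 0},
    {"dx": 0,"dy": 0,"dz": -0.0007,"ax": 0,"ay": 0,"az": 0},
    {"dx": 0,"dy": 0,"dz": -0.0007,"ax": 0,"ay": 0,"az": 0},
  ],
)

```text
time: 7.27
position: [562.2, 25.2, 46.3]
orientation: [0.781, 0.624, -0.002, -0.003]
contact_force: [-9.6, 2.6, 9.3]
width: 0.129
grip_force: 32.2
```

Request:
carry_out(
  deltas=[
    {"dx": 0,"dy": -0.0004,"dz": -0.0002,"ax": 0,"ay": 0,"az": 0},
    {"dx": 0,"dy": -0.0007,"dz": -0.0004,"ax": 0,"ay": 0,"az": 0},
    {"dx": 0,"dy": -0.0007,"dz": -0.0004,"ax": 0,"ay": 0,"az": 0},
  ],
)

```text
time: 7.52
position: [562.1, 25.2, 46.3]
orientation: [0.782, 0.624, -0.002, -0.002]
contact_force: [-6.4, 2.1, 3.7]
width: 0.131
grip_force: 31.5
```

Request:
carry_out(
  deltas=[
    {"dx": 0,"dy": 0,"dz": 0,"ax": 0,"ay": 0,"az": 0},
    {"dx": 0,"dy": 0,"dz": 0,"ax": 0,"ay": 0,"az": 0},
    {"dx": 0,"dy": 0,"dz": 0,"ax": 0,"ay": 0,"az": 0},
    {"dx": 0,"dy": 0,"dz": 0,"ax": 0,"ay": 0,"az": 0},
  ],
  grip=0.67,
)

```text
time: 7.85
position: [563.2, 24.9, 46.4]
orientation: [0.782, 0.624, -0.001, -0.001]
contact_force: [-5.1, 2.4, 1.5]
width: 0.164
grip_force: 2.7
```

Request:
carry_out(
  deltas=[
    {"dx": 0,"dy": 0,"dz": -0.003,"ax": 0,"ay": 0,"az": 0},
    {"dx": 0,"dy": 0,"dz": -0.008,"ax": 0,"ay": 0,"az": 0},
    {"dx": 0,"dy": 0,"dz": -0.015,"ax": 0,"ay": 0,"az": 0},
    {"dx": 0,"dy": 0,"dz": -0.035,"ax": 0,"ay": 0,"az": 0},
    {"dx": 0,"dy": 0,"dz": -0.07,"ax": 0,"ay": 0,"az": 0},
    {"dx": 0,"dy": 0,"dz": -0.11,"ax": 0,"ay": 0,"az": 0},
    {"dx": 0,"dy": 0,"dz": -0.15,"ax": 0,"ay": 0,"az": 0},
    {"dx": 0,"dy": 0,"dz": -0.19,"ax": 0,"ay": 0,"az": 0},
    {"dx": 0,"dy": 0,"dz": -0.23,"ax": 0,"ay": 0,"az": 0},
    {"dx": 0,"dy": 0,"dz": -0.255,"ax": 0,"ay": 0,"az": 0},
  ],
)

```text
time: 8.68
position: [566.2, 24.0, 308.9]
orientation: [0.782, 0.624, 0.003, 0.004]
contact_force: [1.1, 0.6, 0.5]
width: 0.167
grip_force: 0.0
```

Request:
carry_out(
  deltas=[
    {"dx": 0,"dy": 0,"dz": 0,"ax": 0,"ay": 0,"az": 0},
    {"dx": 0,"dy": 0,"dz": 0,"ax": 0,"ay": 0,"az": 0},
    {"dx": 0,"dy": 0,"dz": 0,"ax": 0,"ay": 0,"az": 0},
  ],
)

```text
time: 8.93
position: [564.3, 24.3, 301.9]
orientation: [0.782, 0.624, 0.0, 0.0]
contact_force: [-0.1, -0.0, -1.0]
width: 0.162
grip_force: 0.0
```

```bash
python3 - <<'E'
from bench import bot,snapshot,camera_info
import cv2,numpy as np
s=bot.state();q=s["orientation"];print(s["position"],"yaw",2*np.arctan2(q[1],q[0]),s["contact_force"],s["joint_pos"])
i=camera_info("wrist")
p,d=snapshot("wrist"); cv2.imwrite("pics/w6.png",p[:,:,::-1]); np.savez("w6.npz",p=p,d=d,**i)
E
```

```text
[564.28919887  24.33639867 301.8969253 ] yaw 1.346910445335609 [-0.13638887 -0.01523757 -0.97653815] [-1.70750402e-01  1.00908402e-01  1.55848118e+00 -1.13679794e-04
  1.48130070e+00  5.31455887e-02]
```

View pics/w6.png

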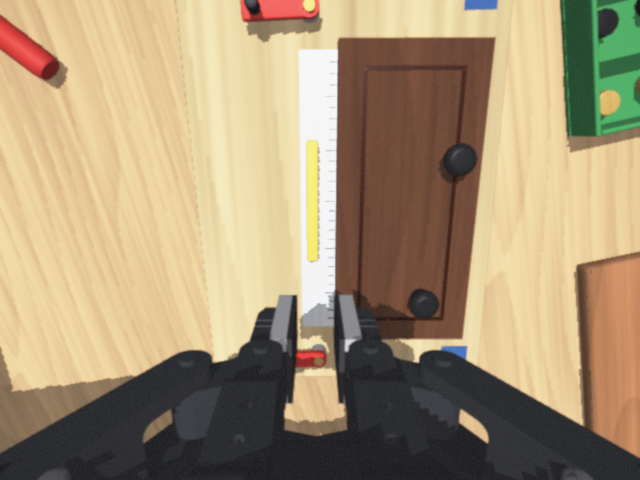

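The straightedge lies flush along the drawer front over its full length. The left turnbutton is near (280,8) and the right one near (310,358). Next I'll check numerically and locate the bars.

```bash
python3 - <<'E'
from meas import *
i=np.load("w6.npz")
e=ray(i,[(318,49),(316,326)],22)[:,:2];print("ends",e,"mid",e.mean(0))
# boundaries white->dark per row
g=i["p"].astype(np.float32).mean(2);pts=[]
for v in range(65,285):
    w=g[v,300:360];k=np.argmin(np.diff(w)[25:50])+25;pts.append((300+k+.5,v))
P=ray(i,pts,26)[:,:2].astype(np.float32);l=cv2.fitLine(P,cv2.DIST_HUBER,0,.01,.01).ravel();print("seam yaw",np.arctan2(l[0],-l[1]),np.arctan2(-l[0],l[1]))
i=np.load("w1.npz");hsv=cv2.cvtColor(i["p"],cv2.COLOR_RGB2HSV).astype(int)
red=(((hsv[...,0]>172)|(hsv[...,0]<5))&(hsv[...,1]>170)&(hsv[...,2]>80)).astype(np.uint8);red[:200]=0;red[300:]=0
n,l,st,c=cv2.connectedComponentsWithStats(red)
for k in range(1,n):
    if st[k,4]>150:
        v,u=np.where(l==k);P=ray(i,np.c_[u,v],32.5)[:,:2]
        r=cv2.minAreaRect(P.astype(np.float32));B=cv2.boxPoints(r)
        print(st[k],"rect",r,B.round(1).tolist())
        m=P.mean(0);w,V=np.linalg.eigh(np.cov((P-m).T));d=V[:,1];print(" dir",d*np.sign(-d[0]),m)
dark=((i["p"].max(2)<60)).astype(np.uint8);n,l,st,c=cv2.connectedComponentsWithStats(dark)
for k in range(1,n):
    if 40<st[k,4]<600 and 200<c[k,1]<300: print("dark",st[k],c[k],ray(i,c[k],45))
E
```

```text
ends [[ 598.65  161.97]
 [ 534.92 -110.75]] mid [566.79  25.61]
seam yaw 2.9193425 -0.2222502
[475 222  23  63 722] rect ((505.9591979980469, -140.58753967285156), (17.10130500793457, 65.94324493408203), 79.92404174804688) [[472.0, -143.1999969482422], [536.9000244140625, -154.8000030517578], [539.9000244140625, -137.89999389648438], [475.0, -126.4000015258789]]
 dir [-0.98  0.18] [ 506.77 -139.78]
dark [138 271  13  12  91] [144.96 275.46] [[553.1  200.09  45.  ]]
dark [481 272  18  16 170] [489.59 279.44] [[ 483.01 -137.39   45.  ]]
```

Request:
carry_out(
  deltas=[
    {"dx": -0.03,"dy": -0.007,"dz": 0.01,"ax": 0,"ay": 0,"az": -0.12},
    {"dx": -0.06,"dy": -0.014,"dz": 0.02,"ax": 0,"ay": 0,"az": -0.24},
    {"dx": -0.09,"dy": -0.021,"dz": 0.03,"ax": 0,"ay": 0,"az": -0.36},
    {"dx": -0.12,"dy": -0.028,"dz": 0.04,"ax": 0,"ay": 0,"az": -0.48},
    {"dx": -0.15,"dy": -0.036,"dz": 0.06,"ax": 0,"ay": 0,"az": -0.6},
    {"dx": -0.1745,"dy": -0.042,"dz": 0.08,"ax": 0,"ay": 0,"az": -0.72},
    {"dx": -0.1745,"dy": -0.042,"dz": 0.11,"ax": 0,"ay": 0,"az": -0.84},
    {"dx": -0.1745,"dy": -0.042,"dz": 0.14,"ax": 0,"ay": 0,"az": -0.96},
    {"dx": -0.1745,"dy": -0.042,"dz": 0.17,"ax": 0,"ay": 0,"az": -1.08},
    {"dx": -0.1745,"dy": -0.042,"dz": 0.18,"ax": 0,"ay": 0,"az": -1.2},
  ],
  grip=0.2,
)

```text
time: 9.82
position: [480.5, -134.5, 115.6]
orientation: [0.29, 0.957, 0.001, -0.005]
contact_force: [-0.5, -0.2, -0.2]
width: 0.402
grip_force: 0.0
```

Request:
carry_out(
  deltas=[
    {"dx": 0,"dy": 0,"dz": 0,"ax": 0,"ay": 0,"az": -0.12},
    {"dx": 0,"dy": 0,"dz": 0,"ax": 0,"ay": 0,"az": -0.24},
    {"dx": 0,"dy": 0,"dz": 0,"ax": 0,"ay": 0,"az": -0.333},
    {"dx": 0,"dy": 0,"dz": 0,"ax": 0,"ay": 0,"az": -0.333},
    {"dx": 0,"dy": 0,"dz": 0,"ax": 0,"ay": 0,"az": -0.333},
  ],
)

```text
time: 10.23
position: [483.7, -135.9, 120.7]
orientation: [0.132, 0.991, 0.0, -0.001]
contact_force: [0.7, 0.2, 0.4]
width: 0.397
grip_force: 0.0
```

```bash
cat > pk.py <<'E'
from bench import bot,snapshot,camera_info
import sys
from meas import *
s=bot.state();q=s["orientation"];print(s["position"],"yaw",2*np.arctan2(q[1],q[0]),s["width"])
f=sys.argv[1];guess=np.array(eval(sys.argv[2]))
i=camera_info("wrist");p,d=snapshot("wrist");cv2.imwrite(f"pics/{f}.png",p[:,:,::-1]);np.savez(f"{f}.npz",p=p,d=d,**i)
print("guess px",proj(i,guess))
h=cv2.cvtColor(p,cv2.COLOR_RGB2HSV).astype(int)
red=(((h[...,0]>172)|(h[...,0]<5))&(h[...,1]>150)&(h[...,2]>60)).astype(np.uint8)
n,l,st,c=cv2.connectedComponentsWithStats(red)
for k in range(1,n):
    if st[k,4]>400:
        v,u=np.where(l==k);r=cv2.minAreaRect(ray(i,np.c_[u,v],32.5)[:,:2].astype(np.float32));print("red",st[k],r)
E
python3 pk.py w7 "(484.5,-136.5,54.5)"
```

```text
[ 483.74 -135.94  120.67] yaw 2.877308337551219 0.3974114752420653
guess px [[314.25 277.13]]
red [ 294  237   38  113 2459] ((502.7826232910156, -142.033447265625), (17.20518684387207, 68.83541107177734), 79.15106201171875)
```

View pics/w7.png

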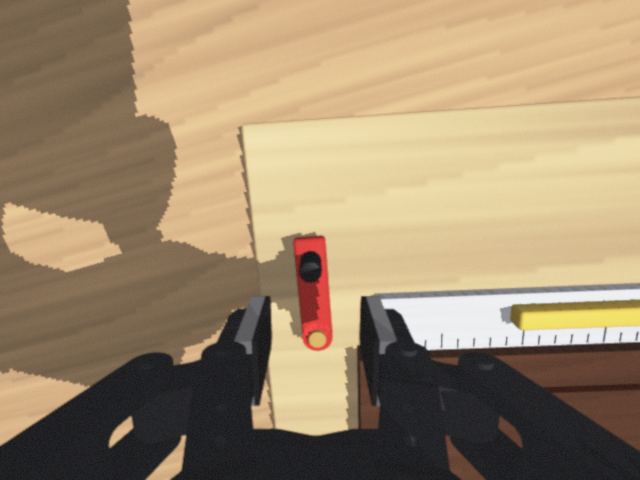

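The right peg is between the open fingers: its top is at about (311,270) and its foot at (310,258). The pivot screw is at (317,340).

```bash
python3 - <<'E'
from meas import *
i=np.load("w7.npz")
t=ray(i,[(311,270),(310,257),(317,340)],[54.5,32.5,33.5])[:,:2];print(t)
d=t[:2].mean(0)-t[2];print(np.linalg.norm(d),np.arctan2(d[1],d[0]))
E
```

```text
[[ 480.43 -137.08]
 [ 480.36 -137.85]
 [ 530.08 -147.22]]
50.632324339920345 2.947587322623396
```

Request:
carry_out(
  deltas=[
    {"dx": 0.0015,"dy": -0.0021,"dz": 0.02,"ax": 0,"ay": 0,"az": -0.063},
    {"dx": 0.0015,"dy": -0.0021,"dz": 0.045,"ax": 0,"ay": 0,"az": -0.063},
    {"dx": 0.0015,"dy": -0.0021,"dz": 0.06,"ax": 0,"ay": 0,"az": -0.063},
    {"dx": 0.0015,"dy": -0.0021,"dz": 0.0665,"ax": 0,"ay": 0,"az": -0.063},
    {"dx": 0.0015,"dy": -0.0021,"dz": 0.0665,"ax": 0,"ay": 0,"az": -0.063},
    {"dx": 0.0015,"dy": -0.0021,"dz": 0.0665,"ax": 0,"ay": 0,"az": -0.063},
  ],
)

```text
time: 10.78
position: [482.7, -138.1, 55.6]
orientation: [0.1, 0.995, -0.0, 0.0]
contact_force: [-0.0, -0.8, 0.8]
width: 0.399
grip_force: 0.0
```

Request:
carry_out(
  deltas=[
    {"dx": 0,"dy": 0,"dz": 0,"ax": 0,"ay": 0,"az": 0},
    {"dx": 0,"dy": 0,"dz": 0,"ax": 0,"ay": 0,"az": 0},
    {"dx": 0,"dy": 0,"dz": 0,"ax": 0,"ay": 0,"az": 0},
    {"dx": 0,"dy": 0,"dz": 0,"ax": 0,"ay": 0,"az": 0},
  ],
  grip=0.65,
)

```text
time: 11.12
position: [483.1, -138.2, 56.1]
orientation: [0.099, 0.995, -0.0, 0.001]
contact_force: [-0.3, -0.7, 0.7]
width: 0.173
grip_force: 0.0
```

```bash
cat > arc.py <<'E'
# rows for an arc: python3 arc.py px py rot(+1 ccw / -1 cw) total n  -> deltas in current tool frame from TCP
import sys,numpy as np
from bench import bot
s=bot.state();q=s["orientation"];yaw=2*np.arctan2(q[1],q[0]);p=s["position"][:2];print(s["position"],yaw,s["contact_force"],s["width"])
piv=np.array([float(sys.argv[1]),float(sys.argv[2])]);sg=float(sys.argv[3]);tot=float(sys.argv[4]);n=int(sys.argv[5])
c,t=np.cos,np.sin
tx=np.array([c(yaw),t(yaw)]);ty=np.array([t(yaw),-c(yaw)])
r=p-piv;a0=np.arctan2(r[1],r[0]);print("r",np.linalg.norm(r),"ang",a0)
for k in range(1,n+1):
    a=sg*tot*k/n; e=piv+48*np.array([c(a0+a),t(a0+a)])-p
    print("%.4f %.4f az %.3f"%(e@tx/1000,e@ty/1000,-a))
E
python3 arc.py 529.2 -147.3 -1 1.62 18
```

```text
[ 483.05187997 -138.24663115   56.0735501 ] 2.9430411121238036 [-0.31656738 -0.69172733  0.73609735] 0.1730158252666255
r 47.027784017116424 ang 2.947872214620775
0.0008 0.0043 az 0.090
0.0002 0.0086 az 0.180
-0.0007 0.0128 az 0.270
-0.0020 0.0169 az 0.360
-0.0037 0.0209 az 0.450
-0.0057 0.0247 az 0.540
-0.0081 0.0283 az 0.630
-0.0108 0.0317 az 0.720
-0.0138 0.0348 az 0.810
-0.0170 0.0377 az 0.900
-0.0205 0.0402 az 0.990
-0.0242 0.0425 az 1.080
-0.0281 0.0443 az 1.170
-0.0321 0.0459 az 1.260
-0.0363 0.0470 az 1.350
-0.0405 0.0478 az 1.440
-0.0448 0.0482 az 1.530
-0.0492 0.0482 az 1.620
```

Request:
carry_out(
  deltas=[
    {"dx": 0.0008,"dy": 0.0043,"dz": 0,"ax": 0,"ay": 0,"az": 0.09},
    {"dx": 0.0002,"dy": 0.0086,"dz": 0,"ax": 0,"ay": 0,"az": 0.18},
    {"dx": -0.0007,"dy": 0.0128,"dz": 0,"ax": 0,"ay": 0,"az": 0.27},
    {"dx": -0.002,"dy": 0.0169,"dz": 0,"ax": 0,"ay": 0,"az": 0.36},
    {"dx": -0.0037,"dy": 0.0209,"dz": 0,"ax": 0,"ay": 0,"az": 0.45},
    {"dx": -0.0057,"dy": 0.0247,"dz": 0,"ax": 0,"ay": 0,"az": 0.54},
    {"dx": -0.0081,"dy": 0.0283,"dz": 0,"ax": 0,"ay": 0,"az": 0.63},
    {"dx": -0.0108,"dy": 0.0317,"dz": 0,"ax": 0,"ay": 0,"az": 0.72},
    {"dx": -0.0138,"dy": 0.0348,"dz": 0,"ax": 0,"ay": 0,"az": 0.81},
    {"dx": -0.017,"dy": 0.0377,"dz": 0,"ax": 0,"ay": 0,"az": 0.9},
  ],
)

```text
time: 11.95
position: [506.9, -104.5, 55.7]
orientation: [0.524, 0.852, -0.0, 0.0]
contact_force: [0.2, -0.8, 0.7]
width: 0.177
grip_force: 0.5
```

```bash
python3 arc.py 529.2 -147.3 -1 0.76 9
```

```text
[ 506.87260202 -104.46915424   55.70639652] 2.03872295317324 [ 0.24802939 -0.79902207  0.66152251] 0.17677124355894092
r 48.30107710486701 ang 2.0513324640568307
-0.0004 0.0041 az 0.084
-0.0009 0.0081 az 0.169
-0.0017 0.0121 az 0.253
-0.0028 0.0159 az 0.338
-0.0043 0.0197 az 0.422
-0.0060 0.0234 az 0.507
-0.0081 0.0269 az 0.591
-0.0105 0.0302 az 0.676
-0.0131 0.0332 az 0.760
```

Request:
carry_out(
  deltas=[
    {"dx": -0.0004,"dy": 0.0041,"dz": 0,"ax": 0,"ay": 0,"az": 0.084},
    {"dx": -0.0009,"dy": 0.0081,"dz": 0,"ax": 0,"ay": 0,"az": 0.169},
    {"dx": -0.0017,"dy": 0.0121,"dz": 0,"ax": 0,"ay": 0,"az": 0.253},
    {"dx": -0.0028,"dy": 0.0159,"dz": 0,"ax": 0,"ay": 0,"az": 0.338},
    {"dx": -0.0043,"dy": 0.0197,"dz": 0,"ax": 0,"ay": 0,"az": 0.422},
    {"dx": -0.006,"dy": 0.0234,"dz": 0,"ax": 0,"ay": 0,"az": 0.507},
    {"dx": -0.0081,"dy": 0.0269,"dz": 0,"ax": 0,"ay": 0,"az": 0.591},
    {"dx": -0.0105,"dy": 0.0302,"dz": 0,"ax": 0,"ay": 0,"az": 0.676},
    {"dx": -0.0131,"dy": 0.0332,"dz": 0,"ax": 0,"ay": 0,"az": 0.76},
    {"dx": -0.0131,"dy": 0.0332,"dz": 0,"ax": 0,"ay": 0,"az": 0.76},
  ],
)

```text
time: 12.78
position: [541.5, -100.8, 55.2]
orientation: [0.802, 0.597, -0.001, -0.001]
contact_force: [-3.1, 0.9, 2.4]
width: 0.176
grip_force: 1.5
```

```bash
python3 arc.py 529.2 -147.3 -1 0.05 1
```

```text
[ 541.54095421 -100.75820304   55.24052818] 1.280589970958371 [-3.13567093  0.94799271  2.37936644] 0.1755184477748785
r 48.15016110732518 ang 1.3116024795613754
-0.0001 0.0024 az 0.050
```

Request:
carry_out(
  deltas=[
    {"dx": 0,"dy": -0.0015,"dz": 0,"ax": 0,"ay": 0,"az": 0},
    {"dx": 0,"dy": -0.0015,"dz": -0.02,"ax": 0,"ay": 0,"az": 0},
    {"dx": 0,"dy": -0.0015,"dz": -0.05,"ax": 0,"ay": 0,"az": 0},
    {"dx": 0.03,"dy": -0.01,"dz": -0.07,"ax": 0,"ay": 0,"az": 0.12},
    {"dx": 0.067,"dy": -0.02,"dz": -0.07,"ax": 0,"ay": 0,"az": 0.24},
    {"dx": 0.105,"dy": -0.03,"dz": -0.07,"ax": 0,"ay": 0,"az": 0.36},
    {"dx": 0.143,"dy": -0.04,"dz": -0.07,"ax": 0,"ay": 0,"az": 0.48},
    {"dx": 0.181,"dy": -0.05,"dz": -0.07,"ax": 0,"ay": 0,"az": 0.6},
    {"dx": 0.219,"dy": -0.06,"dz": -0.07,"ax": 0,"ay": 0,"az": 0.72},
    {"dx": 0.25,"dy": -0.068,"dz": -0.07,"ax": 0,"ay": 0,"az": 0.84},
  ],
)

```text
time: 13.62
position: [547.9, 157.3, 125.8]
orientation: [0.972, 0.234, 0.001, 0.0]
contact_force: [0.7, -0.9, -0.2]
width: 0.176
grip_force: 0.0
```

```bash
python3 - <<'E'
from bench import bot
import numpy as np
s=bot.state();q=s["orientation"];yaw=2*np.arctan2(q[1],q[0]);p=s["position"]
d=np.array([549.5,205])-p[:2];print(p,yaw,d@[np.cos(yaw),np.sin(yaw)],d@[np.sin(yaw),-np.cos(yaw)],"az",yaw+.2)
E
```

```text
[547.89919509 157.27340144 125.79192324] 0.4726214821085957 23.151517058440252 -41.765991482783875 az 0.6726214821085957
```

Request:
carry_out(
  deltas=[
    {"dx": 0.01,"dy": -0.02,"dz": 0,"ax": 0,"ay": 0,"az": 0.12},
    {"dx": 0.02,"dy": -0.035,"dz": 0,"ax": 0,"ay": 0,"az": 0.24},
    {"dx": 0.023,"dy": -0.041,"dz": 0,"ax": 0,"ay": 0,"az": 0.36},
    {"dx": 0.023,"dy": -0.041,"dz": 0,"ax": 0,"ay": 0,"az": 0.48},
    {"dx": 0.023,"dy": -0.041,"dz": 0,"ax": 0,"ay": 0,"az": 0.6},
    {"dx": 0.023,"dy": -0.041,"dz": 0,"ax": 0,"ay": 0,"az": 0.672},
    {"dx": 0.023,"dy": -0.041,"dz": 0,"ax": 0,"ay": 0,"az": 0.672},
    {"dx": 0.023,"dy": -0.041,"dz": 0,"ax": 0,"ay": 0,"az": 0.672},
  ],
  grip=0.2,
)

```text
time: 14.28
position: [549.7, 202.3, 125.5]
orientation: [0.995, -0.096, 0.0, -0.0]
contact_force: [0.1, -0.3, -0.2]
width: 0.4
grip_force: 0.0
```

```bash
python3 pk.py w8 "(549.5,205,54.5)"
```

```text
[549.67 202.29 125.52] yaw -0.19235063677162673 0.399549743540846
guess px [[310.22 273.79]]
red [ 294  155   33  121 2743] ((573.89208984375, 200.59039306640625), (17.104259490966797, 67.05476379394531), 78.85395812988281)
```

View pics/w8.png

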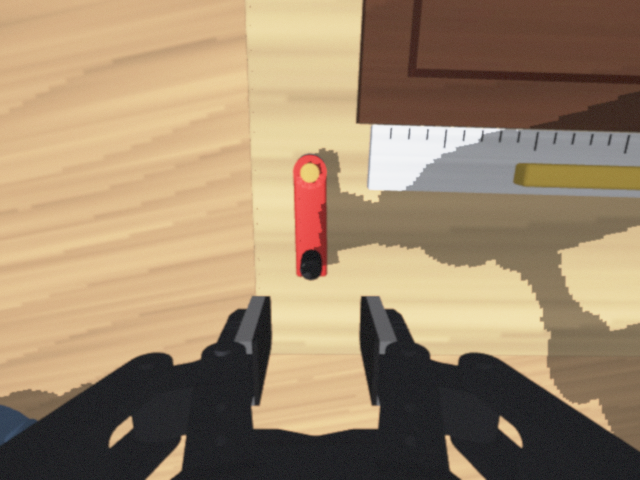

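The left bar lies open with its pivot at (310,173) and its peg top at (311,270). The fingers are lined up with the bar.

```bash
python3 - <<'E'
from meas import *
i=np.load("w8.npz")
t=ray(i,[(311,269),(311,257),(310,173)],[54.5,32.5,33.5])[:,:2];print(t)
d=t[:2].mean(0)-t[2];print(np.linalg.norm(d),np.arctan2(d[1],d[0]))
from bench import bot
yaw=-.1924;d=t[:2].mean(0)-bot.state()["position"][:2];print(d,d@[np.cos(yaw),np.sin(yaw)],d@[np.sin(yaw),-np.cos(yaw)])
E
```

```text
[[551.98 204.1 ]
 [551.5  204.43]
 [597.69 195.85]]
46.71519291653975 2.9603264531390487
[2.09 2.02] 1.6702849540045255 -2.381340067283439
```

Request:
carry_out(
  deltas=[
    {"dx": 0.001,"dy": -0.0025,"dz": 0.02,"ax": 0,"ay": 0,"az": 0},
    {"dx": 0.001,"dy": -0.0025,"dz": 0.045,"ax": 0,"ay": 0,"az": 0},
    {"dx": 0.001,"dy": -0.0025,"dz": 0.062,"ax": 0,"ay": 0,"az": 0},
    {"dx": 0.001,"dy": -0.0025,"dz": 0.07,"ax": 0,"ay": 0,"az": 0},
    {"dx": 0.001,"dy": -0.0025,"dz": 0.07,"ax": 0,"ay": 0,"az": 0},
    {"dx": 0.001,"dy": -0.0025,"dz": 0.07,"ax": 0,"ay": 0,"az": 0},
  ],
)

```text
time: 14.83
position: [551.3, 204.5, 55.7]
orientation: [0.995, -0.097, 0.0, -0.0]
contact_force: [0.8, -0.4, 0.3]
width: 0.4
grip_force: 0.0
```

Request:
carry_out(
  deltas=[
    {"dx": 0,"dy": 0,"dz": 0,"ax": 0,"ay": 0,"az": 0},
    {"dx": 0,"dy": 0,"dz": 0,"ax": 0,"ay": 0,"az": 0},
    {"dx": 0,"dy": 0,"dz": 0,"ax": 0,"ay": 0,"az": 0},
    {"dx": 0,"dy": 0,"dz": 0,"ax": 0,"ay": 0,"az": 0},
  ],
  grip=0.65,
)

```text
time: 15.17
position: [551.6, 204.6, 56.2]
orientation: [0.995, -0.097, 0.001, -0.0]
contact_force: [-0.7, -0.4, 0.3]
width: 0.176
grip_force: 0.0
```

```bash
python3 arc.py 598 195.8 1 0.9 10
```

```text
[551.61866809 204.61275514  56.22937429] -0.195239054541023 [-0.6923477  -0.38897217  0.26372025] 0.1764629082354828
r 47.21114913703683 ang 2.9538244209997164
-0.0006 0.0043 az -0.090
0.0001 0.0086 az -0.180
0.0010 0.0128 az -0.270
0.0024 0.0169 az -0.360
0.0041 0.0208 az -0.450
0.0062 0.0246 az -0.540
0.0086 0.0282 az -0.630
0.0114 0.0316 az -0.720
0.0144 0.0347 az -0.810
0.0177 0.0375 az -0.900
```

Request:
carry_out(
  deltas=[
    {"dx": -0.0006,"dy": 0.0043,"dz": 0,"ax": 0,"ay": 0,"az": -0.09},
    {"dx": 0.0001,"dy": 0.0086,"dz": 0,"ax": 0,"ay": 0,"az": -0.18},
    {"dx": 0.001,"dy": 0.0128,"dz": 0,"ax": 0,"ay": 0,"az": -0.27},
    {"dx": 0.0024,"dy": 0.0169,"dz": 0,"ax": 0,"ay": 0,"az": -0.36},
    {"dx": 0.0041,"dy": 0.0208,"dz": 0,"ax": 0,"ay": 0,"az": -0.45},
    {"dx": 0.0062,"dy": 0.0246,"dz": 0,"ax": 0,"ay": 0,"az": -0.54},
    {"dx": 0.0086,"dy": 0.0282,"dz": 0,"ax": 0,"ay": 0,"az": -0.63},
    {"dx": 0.0114,"dy": 0.0316,"dz": 0,"ax": 0,"ay": 0,"az": -0.72},
    {"dx": 0.0144,"dy": 0.0347,"dz": 0,"ax": 0,"ay": 0,"az": -0.81},
    {"dx": 0.0177,"dy": 0.0375,"dz": 0,"ax": 0,"ay": 0,"az": -0.9},
  ],
)

```text
time: 16.0
position: [561.3, 164.4, 55.8]
orientation: [0.938, 0.347, 0.0, -0.0]
contact_force: [0.6, 1.1, 0.2]
width: 0.174
grip_force: 0.5
```

```bash
python3 arc.py 598 195.8 1 0.76 9
```

```text
[561.34736115 164.39879606  55.81769008] 0.7090782722432618 [0.64713277 1.12501121 0.16811035] 0.1744110823755752
r 48.26439209211091 ang -2.433207755315218
0.0004 0.0040 az -0.084
0.0009 0.0081 az -0.169
0.0018 0.0120 az -0.253
0.0030 0.0159 az -0.338
0.0045 0.0197 az -0.422
0.0063 0.0233 az -0.507
0.0084 0.0268 az -0.591
0.0108 0.0300 az -0.676
0.0134 0.0331 az -0.760
```

Request:
carry_out(
  deltas=[
    {"dx": 0.0004,"dy": 0.004,"dz": 0,"ax": 0,"ay": 0,"az": -0.084},
    {"dx": 0.0009,"dy": 0.0081,"dz": 0,"ax": 0,"ay": 0,"az": -0.169},
    {"dx": 0.0018,"dy": 0.012,"dz": 0,"ax": 0,"ay": 0,"az": -0.253},
    {"dx": 0.003,"dy": 0.0159,"dz": 0,"ax": 0,"ay": 0,"az": -0.338},
    {"dx": 0.0045,"dy": 0.0197,"dz": 0,"ax": 0,"ay": 0,"az": -0.422},
    {"dx": 0.0063,"dy": 0.0233,"dz": 0,"ax": 0,"ay": 0,"az": -0.507},
    {"dx": 0.0084,"dy": 0.0268,"dz": 0,"ax": 0,"ay": 0,"az": -0.591},
    {"dx": 0.0108,"dy": 0.03,"dz": 0,"ax": 0,"ay": 0,"az": -0.676},
    {"dx": 0.0134,"dy": 0.0331,"dz": 0,"ax": 0,"ay": 0,"az": -0.76},
    {"dx": 0.0134,"dy": 0.0331,"dz": 0,"ax": 0,"ay": 0,"az": -0.76},
  ],
)

```text
time: 16.83
position: [591.7, 148.1, 55.3]
orientation: [0.742, 0.67, -0.001, -0.001]
contact_force: [-4.5, 1.3, 2.9]
width: 0.176
grip_force: 2.1
```

```bash
python3 arc.py 598 195.8 1 0.05 1
```

```text
[591.67034707 148.132324    55.26043476] 1.4680746266447224 [-4.51580856  1.3341221   2.9474952 ] 0.17553644269577434
r 48.08608781666754 ang -1.7028111382484994
0.0001 0.0024 az -0.050
```

Request:
carry_out(
  deltas=[
    {"dx": 0,"dy": -0.0015,"dz": 0,"ax": 0,"ay": 0,"az": 0},
    {"dx": 0,"dy": -0.0015,"dz": -0.02,"ax": 0,"ay": 0,"az": 0},
    {"dx": 0,"dy": -0.0015,"dz": -0.06,"ax": 0,"ay": 0,"az": 0},
    {"dx": -0.02,"dy": -0.0015,"dz": -0.095,"ax": 0,"ay": 0,"az": 0.1},
    {"dx": -0.04,"dy": -0.001,"dz": -0.13,"ax": 0,"ay": 0,"az": 0.22},
    {"dx": -0.06,"dy": 0,"dz": -0.16,"ax": 0,"ay": 0,"az": 0.34},
    {"dx": -0.08,"dy": 0,"dz": -0.19,"ax": 0,"ay": 0,"az": 0.46},
    {"dx": -0.1,"dy": 0,"dz": -0.22,"ax": 0,"ay": 0,"az": 0.58},
    {"dx": -0.12,"dy": 0,"dz": -0.25,"ax": 0,"ay": 0,"az": 0.7},
    {"dx": -0.13,"dy": 0,"dz": -0.27,"ax": 0,"ay": 0,"az": 0.82},
  ],
)

```text
time: 17.67
position: [579.6, 16.2, 329.4]
orientation: [0.95, 0.313, 0.002, 0.002]
contact_force: [1.0, 0.1, 0.2]
width: 0.176
grip_force: 0.0
```

Request:
carry_out(
  deltas=[
    {"dx": 0,"dy": 0,"dz": 0,"ax": 0,"ay": 0,"az": 0.12},
    {"dx": 0,"dy": 0,"dz": 0,"ax": 0,"ay": 0,"az": 0.24},
    {"dx": 0,"dy": 0,"dz": 0,"ax": 0,"ay": 0,"az": 0.36},
    {"dx": 0,"dy": 0,"dz": 0,"ax": 0,"ay": 0,"az": 0.48},
    {"dx": 0,"dy": 0,"dz": 0,"ax": 0,"ay": 0,"az": 0.6},
    {"dx": 0,"dy": 0,"dz": 0,"ax": 0,"ay": 0,"az": 0.72},
    {"dx": 0,"dy": 0,"dz": 0,"ax": 0,"ay": 0,"az": 0.84},
    {"dx": 0,"dy": 0,"dz": 0,"ax": 0,"ay": 0,"az": 0.84},
    {"dx": 0,"dy": 0,"dz": 0,"ax": 0,"ay": 0,"az": 0.84},
  ],
  grip=1,
)

```text
time: 18.42
position: [579.0, 18.4, 325.5]
orientation: [0.995, -0.096, 0.0, 0.0]
contact_force: [0.6, 0.1, -0.8]
width: 0.002
grip_force: 0.0
```

```bash
python3 - <<'E'
from bench import bot,snapshot,camera_info
from meas import *
i=camera_info("wrist");p,d=snapshot("wrist");cv2.imwrite("pics/w9.png",p[:,:,::-1]);np.savez("w9.npz",p=p,d=d,**i)
print(bot.state()["position"],bot.state()["orientation"])
h=cv2.cvtColor(p,cv2.COLOR_RGB2HSV).astype(int)
red=(((h[...,0]>172)|(h[...,0]<5))&(h[...,1]>150)&(h[...,2]>60)).astype(np.uint8)
n,l,st,c=cv2.connectedComponentsWithStats(red)
for k in range(1,n):
    if st[k,4]>200:
        v,u=np.where(l==k);P=ray(i,np.c_[u,v],32.5)[:,:2];r=cv2.minAreaRect(P.astype(np.float32));m=P.mean(0);V=np.linalg.eigh(np.cov((P-m).T))[1][:,1]
        print("red",st[k],r,"axis angle",np.arctan2(*(V*np.sign(V[1]))[::-1]))
# per-column profile around the seam: width of any bright/wood gap between white and drawer
ends=proj(i,[(600,160,22),(536,-110,22)]);print("seam guess",ends)
for t in (.15,.3,.7,.85):
    u,v=(ends[0]*(1-t)+ends[1]*t).astype(int); print(u,[(int(q),int(h[q,u,1]),int(p[q,u].mean())) for q in range(v-9,v+8)])
E
```

```text
[578.99  18.42 325.49] [ 1.  -0.1  0.   0. ]
red [144 206  61  16 603] ((593.7811889648438, 167.11810302734375), (62.224395751953125, 16.085975646972656), 78.99771118164062) axis angle 1.4275500102747896
red [421 208  65  16 734] ((535.51220703125, -121.33045959472656), (67.7720947265625, 16.13094711303711), 78.9976806640625) axis angle 1.356138938410269
red [165 407  34  35 431] ((336.7203369140625, 234.90899658203125), (18.271512985229492, 64.32340240478516), 25.683061599731445) axis angle 2.17227307429832
seam guess [[182.19 204.78]
 [439.26 215.1 ]]
220 [(197, 1, 246), (198, 1, 246), (199, 1, 246), (200, 1, 246), (201, 0, 247), (202, 0, 247), (203, 0, 247), (204, 0, 247), (205, 0, 247), (206, 0, 247), (207, 0, 247), (208, 0, 247), (209, 0, 247), (210, 0, 247), (211, 1, 246), (212, 0, 247), (213, 0, 247)]
259 [(198, 1, 246), (199, 1, 246), (200, 1, 246), (201, 0, 247), (202, 0, 247), (203, 0, 247), (204, 0, 247), (205, 0, 247), (206, 0, 247), (207, 0, 247), (208, 1, 244), (209, 13, 200), (210, 97, 131), (211, 148, 152), (212, 137, 193), (213, 114, 209), (214, 106, 212)]
362 [(203, 1, 245), (204, 1, 245), (205, 0, 246), (206, 1, 245), (207, 1, 245), (208, 1, 245), (209, 1, 245), (210, 2, 245), (211, 3, 236), (212, 20, 176), (213, 108, 124), (214, 154, 146), (215, 144, 187), (216, 130, 201), (217, 127, 203), (218, 130, 202), (219, 127, 204)]
400 [(204, 1, 245), (205, 1, 245), (206, 1, 245), (207, 1, 245), (208, 2, 245), (209, 2, 245), (210, 2, 245), (211, 2, 245), (212, 2, 245), (213, 1, 245), (214, 1, 245), (215, 1, 245), (216, 2, 245), (217, 2, 245), (218, 2, 245), (219, 1, 244), (220, 2, 244)]
```

```bash
python3 - <<'E'
from meas import *
i=np.load("w9.npz");p=i["p"];S=cv2.cvtColor(p,cv2.COLOR_RGB2HSV)[...,1].astype(int);g=p.mean(2)
for u in range(160,460,30):
    col=[v for v in range(150,240) if g[v,u]>200 and S[v,u]<30]
    if col:
        v=col[0]; print(u,"white top",v,"above:",[(int(g[q,u]),int(S[q,u])) for q in range(v-7,v+1)])
A=[(u,min(v for v in range(150,240) if g[v,u]>200 and S[v,u]<30)) for u in range(215,410,3)]
P=ray(i,A,22)[:,:2].astype(np.float32);l=cv2.fitLine(P,cv2.DIST_HUBER,0,.01,.01).ravel();print(l, np.arctan2(-l[0]*np.sign(l[1]),abs(l[1])))
xd=np.array([.9757,-.2195]);print("drawer face shift vs start (from seam):",(l[2:]-[584.05,13.16])@xd)
E
```

```text
190 white top 192 above: [(87, 130), (87, 124), (85, 130), (90, 121), (91, 120), (117, 77), (183, 19), (234, 2)]
220 white top 192 above: [(88, 122), (86, 125), (88, 123), (87, 123), (87, 125), (94, 110), (139, 55), (220, 7)]
250 white top 193 above: [(88, 122), (86, 125), (87, 126), (87, 123), (87, 123), (95, 109), (141, 51), (225, 6)]
280 white top 194 above: [(85, 125), (85, 125), (85, 126), (88, 124), (89, 125), (100, 101), (157, 40), (228, 4)]
310 white top 195 above: [(85, 122), (86, 122), (83, 130), (82, 125), (86, 119), (99, 92), (149, 37), (220, 5)]
340 white top 196 above: [(81, 122), (83, 120), (80, 124), (83, 125), (85, 122), (103, 86), (154, 32), (213, 5)]
370 white top 197 above: [(83, 123), (83, 117), (83, 123), (86, 124), (87, 122), (108, 87), (173, 25), (233, 2)]
400 white top 198 above: [(84, 121), (84, 125), (87, 118), (84, 129), (91, 119), (119, 65), (194, 10), (242, 2)]
430 white top 199 above: [(82, 129), (83, 124), (83, 132), (85, 125), (91, 118), (116, 70), (191, 9), (241, 3)]
[  0.22   0.98 583.83  22.  ] -0.22352514
drawer face shift vs start (from seam): -2.153104147949174
```

```bash
python3 -c "
from bench import bot
print(bot.hand_in())"
```

```text
the job is handed in; nothing more can be done
None
```

The job is handed in: by my measurements the straightedge lies flush along the drawer front, about 1 mm off centre, with both turnbuttons turned to about 1.6 rad, the drawer front not measurably moved and about 18.5 s used; the judge returned no verdict.

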